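# Set the mosaic tile's joint with the spacer and hold it

## Task

Two blue tiles lie on the mosaic board, each with a gap to the wooden rail at the back. Take the yellow spacer out of its stand, slide it upright, blade down, into the one gap that is wide enough for it, until it stands on the board at about the middle of that tile, and let go of it; then push that tile's near edge with the fingers so that tile, spacer and rail are tight and flush against each other. Finish while still holding the tile firmly pressed there; leave the other tile, and everything else on the table, where it is.

Things in the scene. Friction and masses are not known exactly. Their poses are not given: they have to be found in the camera images.
- board: plywood board fixed to the table, 12 mm thick, origin on its underside, plywood x -100 to +70 mm, y -145 to +145 mm. Along its far (+x) edge a straight wooden rail, front face at x = +50 mm, 16 mm thick, its top 18 mm above the plywood. Two loose blue tiles lie on the plywood side by side at about y = +65 and -65 mm, in either order, each with a gap to the rail
- rail_face (a point): point on the rail's front face at mid length (board y = 0), at the level of the plywood's top (12 mm above the table)
- short_tile: loose blue ceramic tile with a white and yellow dot, 80 mm deep (its x, pointing to the rail within 2 degrees) by 100 mm wide (its y), 12 mm thick, about 0.2 kg, plain square edges; origin at the centre of its underside. Its gap to the rail is the wide one, 14 to 18 mm at its middle
- long_tile: the other blue tile, same look but 100 mm deep (its x) by 100 mm wide, 12 mm thick; origin at the centre of its underside. Its gap to the rail is only 4 to 8 mm, too narrow for the spacer. It is already where it should be and lies loose
- spacer: yellow plastic spacer, an upside-down T standing upright: blade 10 mm thick (its x) by 60 mm long (its y) by 20 mm tall, with a grip tab 10 mm thick (x) by 22 mm wide (y) rising from the blade's middle to 58 mm above the underside; 40 g; origin at the centre of its underside, z up
- stand: dark wooden stand fixed to the table, 50 x 90 mm, 22 mm tall, origin at the centre of its underside; the spacer stands in its slot (15 mm wide, 70 mm long, along the stand's y, open at the top), slot floor 6 mm above the table; lift the spacer straight up at least 20 mm to take it out
- spool: bystander: small blue thread spool, 32 mm across, 42 mm tall, upright; loose; origin at the centre of its underside
- mushroom: bystander: ceramic mushroom with purple cap, 86 mm across, 89 mm tall; loose; origin at the centre of its underside
- brush_cup: bystander: green cup of paint brushes, 78 mm across, about 215 mm tall with the brushes; loose; origin at the centre of its underside
- jar: bystander: amber jar with black lid, 60 mm across, 75 mm tall; loose; origin at the centre of its underside
- phone: bystander: black phone lying flat, 72 x 150 x 9 mm; loose; origin at the centre of its underside
- paint_brush: bystander: paint brush lying flat, 190 mm long; loose; origin on its underside
- tile_stack: bystander: three spare tiles stacked (white, terracotta, blue), about 80 x 100 mm, 33 mm tall; loose; origin at the centre of its underside
There are look-alikes about, which are no part of the job. Leave any green or purple look-alike of the short_tile alone.

How it is judged:
On the way:
1. the spacer has been let go standing upright on the board in the wide gap, between tile and rail, near the tile's middle (z of spacer in the frame of board between 0.009 and 0.015 m and y of spacer in the frame of short_tile between -0.02 and 0.02 m and angle between spacer's own z axis and vertical below 0.15 rad and x of spacer in the frame of board between 0.03 and 0.048 m and contact force between spacer and the fingers below 0.1 N and angle between the y axis of spacer and the y axis of board, either way round below 0.2 rad), for 0.2 s.
At the end, for the whole second after the job is handed in: Spacer let go, upright (0.15 rad) on the board within 20 mm of the short tile's middle; tile, spacer, rail closed up within 2.5 mm, square within 0.06 rad; fingers press tile > 2 N, tile presses spacer > 1.5 N, at rest; other tile moved < 10 mm (z of spacer in the frame of board between 0.009 and 0.015 m and y of spacer in the frame of short_tile between -0.02 and 0.02 m and angle between spacer's own z axis and vertical below 0.15 rad and x of spacer in the frame of board between 0.0425 and 0.048 m and x of short_tile in the frame of board between -0.0025 and 0.004 m and angle between the y axis of each of spacer, short_tile and the y axis of board, either way round below 0.06 rad and contact force between short_tile and spacer above 1.5 N and contact force between the fingers and short_tile above 2 N and contact force between the fingers and spacer below 0.1 N and z of short_tile in the frame of board below 0.015 m and linear speed of each of short_tile, spacer below 0.01 m/s and distance of long_tile from where it was at the start of the episode below 0.01 m); the arm keeps its last pose, push and grip.
It fails at once if the other tile is pushed out of place (more than 10 mm) (distance of long_tile from where it was at the start of the episode above 0.01 m).
It fails at once if a bystander is displaced by more than 30 mm (distance of any of spool, mushroom, brush_cup, jar, phone, paint_brush, tile_stack from where it was at the start of the episode above 0.03 m).
It also fails if it takes over 48 s, if anything falls off the work surface, if the arm or the gripper's body presses on something with over 40 N, if the wrist force passes 120 N, or if a joint passes its speed limit or range.

## Robot

A 6-joint arm with a two-finger parallel gripper is mounted at the origin on the work surface. World frame = base frame: x ahead of the robot, y to its left, z up, the work surface at z = 0. Lengths are in m, angles in rad, forces in N, time in s.
With the tool pointing down it reaches from about 0.3 to 0.775 m from the base axis. Payload 14.6 kg.
Tool frame: the origin (TCP) lies at the very end of the fingers, on their centre line; the grasp point (between the pads) lies 19 mm behind it; z points along the fingers, y is the line along which they close (so a half turn about z gives the same grasp; the last joint's range is limited). The gripper opens to 85 mm and grips with 20 to 120 N. Pads are 22 mm wide; open, the fingers measure 114 mm over their backs; the gripper's body (76 mm by 85 mm) begins 54 mm behind the grasp point. The pads swing forward as they close: fully open they stand 13 mm farther back than shut.
Start: joints at [1.103, 0.3, 1.521, -0, 1.321, -0.067], TCP at [0.215, 0.506, 0.231] pointing down, gripper open.
Joint ranges: [-3.03, 3.03], [-0.79, 2.21], [0.23, 2.52], [-1.04, 4.18], [0, 3.07], [-2.55, 2.55]. Speed limits (rad/s): [2.22, 2.22, 2.57, 3.14, 3.14, 3.14].

## Interface

Orientations are given as a unit quaternion [x, y, z, w].
In Python, from bench import r, capture gives the robot as it stands. The module is installed in compiled form; this text tells all that it offers.
- The arm moves only by the tool drive_tool, never from a script. Its argument "targets" is a list of rows, each a list of 3 entries, a list of its own where there are three numbers: the closure, from -1 (fully open) to 1 (shut), then the shift along the tool's x, y, z in m, then the turn, a rotation vector about the tool's x, y, z in rad. A call has 1 to 12 rows; each row is the pose to reach, as a shift and turn from the pose commanded when the call began, along the tool's axes at that moment; what a row does not reach only later rows make up. A row lasts 1/8 s, in which the tool goes at most 62.5 mm and 10.7 degrees, less where a joint would pass 70% of its speed; a pose out of reach is approached as far as the arm can. A call with a gripper value outside its range is refused whole. The fingers move at their own pace and stop on an object; "newtons" is the grip in N (left out, the last holds). Time passes only in rows, so rows that repeat a pose let the fingers close. It gives the time, the measured TCP pose, the force, the opening and the grip force at its end, in the units of the state.
- r.get_state(): the state, without advancing time (a new reading comes with each control period).
- capture(name): name is "scene" or "side" or "wrist"; returns a dict with "pixels" (400x640x3 uint8, blue, green, red), "camera_matrix" (3x3 intrinsics, pixels), "R" (3x3) and "t" (3): a world point X has camera coordinates R X + t. Camera axes: x right, y down, z forward; pixel columns grow to the right and rows downward; lengths in m; the calibration is good to about 2 mm. A picture is of the moment at which its call begins. There is no depth.
- r.close_job(): hands the job in; it is judged then, once.
The state is a dict: "time_s": time; "joint_pos": joint angles; "qd": joint speeds; "effort": joint torques, N m; "position": TCP position; "tool_rot": TCP orientation; "force": force on the tool from outside, world axes, zero at the start; "ft_torque": the same for the moment, N m; "width": opening from 0.0 (shut) to 1.0 (fully open); "grasp_force": force on a finger pad.
Only numpy, scipy, OpenCV 4.12 (cv2) and the standard library are available. Lean on these libraries where they do the work, as an engineer would, in place of code of your own. Each camera call takes 0.05 s, during which the arm holds its last target. There are 200 camera calls.

## Working session

There is one attempt and no reset: what is moved stays moved. The work goes in short steps, Python scripts to look and compute and a tool call to move; the robot and the scene stay as the last step left them, time stands still between calls to the robot, and variables do not carry over. Pictures are saved under pics/ and viewed, at most 10 in all, crops included, and the job is handed in when it is done.

Besides the shell and the picture viewer there is one more tool, called after "Call:" as name(argument=value, ...), one argument or row to a line, values as JSON. drive_tool: Moves the arm, as the interface text tells. Its arguments: {"type":"object","properties":{"targets":{"type":"array"},"newtons":{"type":"number"}},"required":["targets"]}

```bash
mkdir -p pics; cat > h.py <<'E'
import numpy as np, cv2
from bench import r, capture
from scipy.spatial.transform import Rotation as Ro
def ray(c,u,v,z):
    K,R,t=[np.array(c[k]) for k in("camera_matrix","R","t")]
    d=R.T@np.linalg.inv(K)@np.array([u,v,1.]); o=-R.T@t
    return o+d*(z-o[2])/d[2]
def proj(c,X):
    K,R,t=[np.array(c[k]) for k in("camera_matrix","R","t")]
    p=K@(R@np.array(X)+t); return p[:2]/p[2]
E
python3 - <<'E'
from h import *
for n in("scene","side"):
    c=capture(n); cv2.imwrite(f"pics/{n}1.png",c["pixels"]); print(n,-np.array(c["R"]).T@c["t"])
s=r.get_state(); print(s)
E
```

```text
scene [1.11413581 0.85069421 0.83636289]
side [ 0.02699706 -0.69828197  0.67785856]
{'time_s': 0.1, 'joint_pos': array([ 1.10336772e+00,  3.00414554e-01,  1.52153160e+00,  1.04439672e-05,
        1.32069120e+00, -6.65865760e-02]), 'qd': array([-0.00106612, -0.00040772, -0.00338171, -0.00059789, -0.00062772,
        0.00212468]), 'effort': array([ 2.58256172e-03, -5.44370806e+01, -3.62372375e+01, -8.71488652e-06,
        2.99263193e-03, -7.69560245e-06]), 'position': array([0.21450446, 0.50621607, 0.23077326]), 'tool_rot': array([ 1.99083176e-01,  9.79982457e-01, -5.02503470e-04, -1.42699066e-04]), 'force': array([0.32743122, 0.24041021, 0.72612111]), 'ft_torque': array([ 0.00384415,  0.05396127, -0.04548313]), 'grasp_force': 0.0, 'width': 1.002985864410897}
```

View pics/scene1.png

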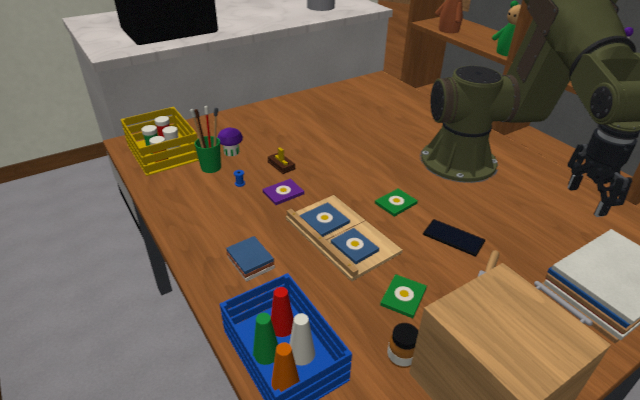

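View pics/side1.png

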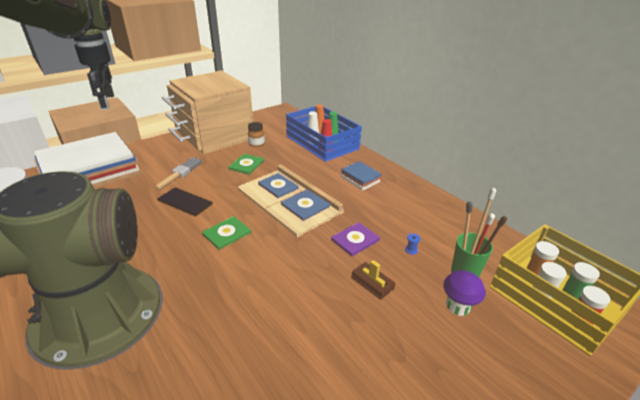

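The scene view shows the board around (340,235), with blue tiles at (325,219) and (355,245) and the rail on their lower-left side. The stand with the yellow spacer is at (282,160). In the side view the tiles are at (278,184) and (305,205), and the stand is at (373,278).

```bash
python3 - <<'E'
from h import *
def blobs(m,amin):
    n,l,s,ce=cv2.connectedComponentsWithStats(m); return [(l==i).astype(np.uint8) for i in range(1,n) if s[i,4]>amin]
for n,roi in(("scene",(285,195,405,275)),("side",(235,160,345,235))):
    c=capture(n);im=c["pixels"];hsv=cv2.cvtColor(im,cv2.COLOR_BGR2HSV)
    m=cv2.inRange(hsv,(98,90,40),(120,255,255)); k=np.zeros_like(m);k[roi[1]:roi[3],roi[0]:roi[2]]=1;m*=k
    for b in blobs(m,200):
        cn=max(cv2.findContours(b,0,1)[0],key=cv2.contourArea)
        P=np.array([ray(c,u,v,.024)[:2] for u,v in cv2.convexHull(cn)[:,0]],np.float32)
        (cx,w,a)=cv2.minAreaRect(P); print(n,"tile",np.round(cx,4),np.round(w,4),round(a,1))
    roi=(265,140,300,172) if n=="scene" else (350,255,400,300)
    m=cv2.inRange(hsv,(20,120,90),(35,255,255)); k=np.zeros_like(m);k[roi[1]:roi[3],roi[0]:roi[2]]=1;m*=k
    ys,xs=np.nonzero(m);print(n,"yellow",len(xs),xs.min(),xs.max(),ys.min(),ys.max())
    top=xs[ys<=ys.min()+1].mean(),ys.min(); print("tabtop",ray(c,*top,.064))
    m=cv2.inRange(hsv,(0,0,0),(20,255,75));m*=k
    cv2.imwrite(f"pics/{n}c.png",cv2.resize(im[roi[1]-5:roi[3]+5,roi[0]-5:roi[2]+5],None,fx=8,fy=8,interpolation=2))
E
python3 -c "
import cv2,numpy as np
a=cv2.imread('pics/scenec.png');b=cv2.imread('pics/sidec.png')
h=max(a.shape[0],b.shape[0]);f=lambda x:cv2.copyMakeBorder(x,0,h-x.shape[0],0,0,0)
o=np.hstack([f(a),f(b)]);cv2.imwrite('pics/both.png',o);print(o.shape)"
```

```text
scene tile [0.5638 0.0447] [0.0975 0.1024] 4.4
scene tile [0.5574 0.1731] [0.0825 0.1023] 5.0
scene yellow 109 275 287 147 164
tabtop [ 0.51885321 -0.2882019   0.064     ]
side yellow 258 362 385 260 286
tabtop [ 0.52311331 -0.27304182  0.064     ]
(440, 840, 3)
```

View pics/both.png

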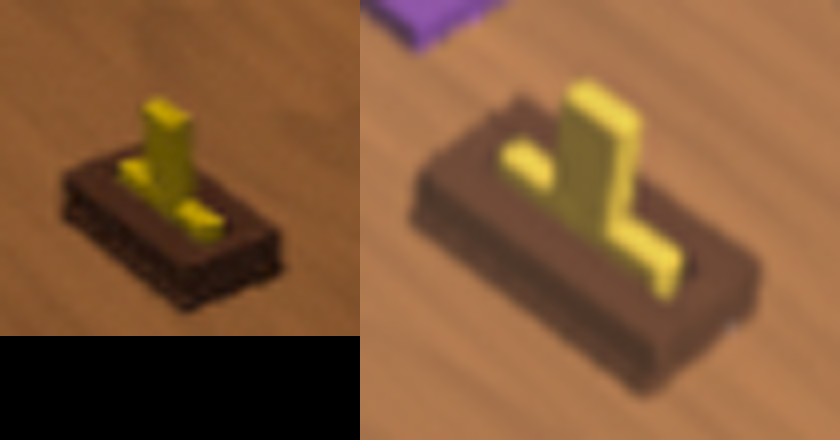

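```bash
cat >> h.py <<'E'
def rel(pos,ang,s=None):
    """shift+rotvec in tool axes to reach pos, tool down, tool y along world heading ang (mod pi)"""
    s=s or r.get_state(); R0=Ro.from_quat(s["tool_rot"]); best=None
    for a in(ang,ang+np.pi):
        y=np.array([np.cos(a),np.sin(a),0]);z=np.array([0,0,-1.]);x=np.cross(y,z)
        v=(R0.inv()*Ro.from_matrix(np.c_[x,y,z])).as_rotvec()
        if best is None or np.linalg.norm(v)<np.linalg.norm(best): best=v
    print("shift",np.round(R0.inv().apply(np.array(pos)-s["position"]),4),"rot",np.round(best,4))
E
python3 - <<'E'
from h import *
for n,off,cs in(("scene",(260,135),[(62,185),(145,150),(282,238),(185,270)]),("side",(345,250),[(52,180),(160,100),(400,270),(295,345)])):
    c=capture(n); P=np.array([ray(c,off[0]+u/8-.5,off[1]+v/8-.5,.022)[:2] for u,v in cs])
    print(n,P.round(4).tolist(),P.mean(0), np.degrees(np.arctan2(*(P[2]-P[1]+P[3]-P[0])[::-1])))
    for nm,px in dict(scene=dict(cup=(208,168),mush=(231,153)),side=dict(cup=(470,275),mush=(459,310)))[n].items(): print(nm,ray(c,*px,0))
rel([.523,-.28,.24],0)
E
```

```text
scene [[0.5525, -0.3125], [0.5109, -0.3186], [0.4962, -0.2322], [0.5403, -0.2323]] [ 0.52496875 -0.27388335] 99.17293592095902
cup [ 0.72807921 -0.3873195   0.        ]
mush [ 0.62779904 -0.43289638  0.        ]
side [[0.4891, -0.2428], [0.5364, -0.2372], [0.5446, -0.3259], [0.5016, -0.328]] [ 0.51792342 -0.28346718] -83.23963894591338
cup [ 0.72568481 -0.40131332  0.        ]
mush [ 0.61785503 -0.44946727  0.        ]
shift [-0.5908 -0.6037 -0.0087] rot [-3.00e-04  2.00e-04  1.17e+00]
```

Call:
drive_tool(
  targets=[
    [-0.2,[-0.59,-0.604,0.0],[0,0,1.03]],
    [-0.2,[-0.59,-0.604,0.0],[0,0,1.03]],
    [-0.2,[-0.59,-0.604,0.0],[0,0,1.03]],
    [-0.2,[-0.59,-0.604,0.0],[0,0,1.03]],
    [-0.2,[-0.59,-0.604,0.0],[0,0,1.03]],
    [-0.2,[-0.59,-0.604,0.0],[0,0,1.03]],
    [-0.2,[-0.59,-0.604,0.0],[0,0,1.03]],
    [-0.2,[-0.59,-0.604,0.0],[0,0,1.03]],
    [-0.2,[-0.59,-0.604,0.0],[0,0,1.03]],
    [-0.2,[-0.59,-0.604,0.0],[0,0,1.03]],
    [-0.2,[-0.59,-0.604,0.0],[0,0,1.03]],
    [-0.2,[-0.59,-0.604,0.0],[0,0,1.03]],
  ],
)

```text
time_s: 1.8
position: [0.4882, -0.1942, 0.2314]
tool_rot: [0.656, 0.755, 0.0, 0.0]
force: [1.2, 0.4, 0.7]
width: 0.602
grasp_force: 0.0
```

```bash
python3 - <<'E'
from h import *
c=capture("wrist");cv2.imwrite("pics/w0.png",c["pixels"]);s=r.get_state();print(s["position"],s["time_s"],s["width"]);rel([.522,-.279,.24],.14)
E
```

```text
[ 0.48945029 -0.19952862  0.23057039] 1.85 0.5980667565873323
shift [-0.0832  0.0214 -0.0093] rot [-0.0002  0.0013 -0.003 ]
```

Call:
drive_tool(
  targets=[
    [-0.2,[-0.083,0.021,0.03],[0,0,0]],
    [-0.2,[-0.083,0.021,0.03],[0,0,0]],
    [-0.2,[-0.083,0.021,0.03],[0,0,0]],
    [-0.2,[-0.083,0.021,0.03],[0,0,0]],
  ],
)

```text
time_s: 2.35
position: [0.5201, -0.2707, 0.2016]
tool_rot: [0.656, 0.755, 0.0, 0.0]
force: [0.6, 0.5, -0.2]
width: 0.599
grasp_force: 0.0
```

```bash
python3 - <<'E'
from h import *
c=capture("wrist");cv2.imwrite("pics/w1.png",c["pixels"]);s=r.get_state();print(s["position"],s["time_s"],s["width"])
print(proj(c,[.522,-.279,.064]),-np.array(c["R"]).T@c["t"])
E
```

```text
[ 0.52018583 -0.27052635  0.20186785] 2.4 0.5967735467011279
[317.98973361 194.77422539] [ 0.50872397 -0.18674811  0.34503565]
```

View pics/w1.png

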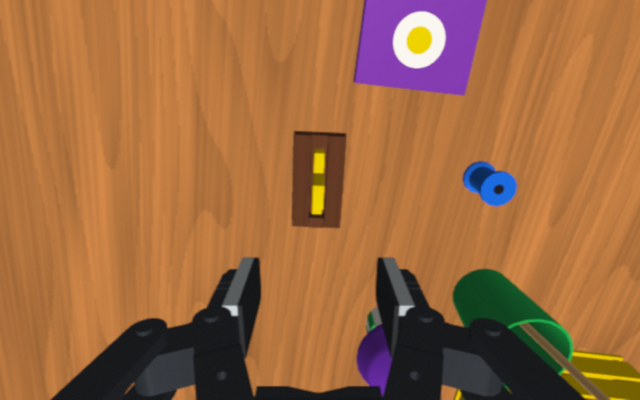

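The wrist view shows the stand at (319,180) nearly aligned with the image, with the yellow spacer from (319,152) to (317,214). The spool, cup and mushroom lie clear on the right.

```bash
python3 - <<'E'
from h import *
c=capture("wrist");im=c["pixels"];hsv=cv2.cvtColor(im,cv2.COLOR_BGR2HSV)
y=cv2.inRange(hsv,(22,150,60),(34,255,255));y[:,:290]=0;y[:,350:]=0;y[:125]=0;y[235:]=0
ys,xs=np.nonzero(y)
for v in range(ys.min(),ys.max()+1,4):
    q=xs[ys==v];print(v,q.min(),q.max(),int(hsv[v,int(q.mean()),2]))
# edges at blade far end (z .026) and tab top
v0=ys.min();u0=xs[ys<v0+5].mean()
print("far end",ray(c,u0,v0,.026))
for v in(150,160,165,185,195,200,205,212):
    q=xs[ys==v]
    if len(q):print(v,"z26",ray(c,q.mean(),v,.026)[:2].round(4),"z64",ray(c,q.mean(),v,.064)[:2].round(4))
d=cv2.inRange(hsv,(0,0,0),(20,255,100))|y;d[:,:285]=0;d[:,352:]=0;d[:125]=0;d[235:]=0
cn=max(cv2.findContours(d,0,1)[0],key=cv2.contourArea);P=np.array([ray(c,u,v,.022)[:2] for u,v in cn[:,0]],np.float32);print(cv2.minAreaRect(P))
E
```

```text
149 315 322 113
153 314 324 194
157 313 324 237
161 313 324 238
165 313 323 238
169 313 323 238
173 313 323 172
177 313 323 116
181 313 323 116
185 312 324 169
189 312 324 238
193 312 324 238
197 312 323 238
201 311 323 239
205 311 323 240
209 311 322 240
213 311 322 228
far end [ 0.51850871 -0.24843772  0.026     ]
150 z26 [ 0.5185 -0.2494] z64 [ 0.5174 -0.2419]
160 z26 [ 0.5198 -0.2584] z64 [ 0.5185 -0.2499]
165 z26 [ 0.52   -0.2631] z64 [ 0.5187 -0.254 ]
185 z26 [ 0.5227 -0.282 ] z64 [ 0.521  -0.2706]
195 z26 [ 0.5236 -0.2917] z64 [ 0.5218 -0.2792]
200 z26 [ 0.5238 -0.2967] z64 [ 0.522  -0.2836]
205 z26 [ 0.5245 -0.3017] z64 [ 0.5226 -0.288 ]
212 z26 [ 0.5245 -0.3089] z64 [ 0.5226 -0.2943]
((0.5216640830039978, -0.27904123067855835), (0.04592851549386978, 0.09089560061693192), 5.3945112228393555)
```

```bash
python3 - <<'E'
from h import *
rel([.522,-.2815,.032],.10)
E
```

```text
shift [-1.1e-02  1.0e-04  1.7e-01] rot [0.0008 0.0005 0.0408]
```

Call:
drive_tool(
  targets=[
    [-0.2,[-0.011,0,0.03],[0,0,0.04]],
    [-0.2,[-0.011,0,0.07],[0,0,0.04]],
    [-0.2,[-0.011,0,0.11],[0,0,0.04]],
    [-0.2,[-0.011,0,0.15],[0,0,0.04]],
    [-0.2,[-0.011,0,0.17],[0,0,0.04]],
    [-0.2,[-0.011,0,0.17],[0,0,0.04]],
    [1,[-0.011,0,0.17],[0,0,0.04]],
    [1,[-0.011,0,0.17],[0,0,0.04]],
    [1,[-0.011,0,0.17],[0,0,0.04]],
    [1,[-0.011,0,0.17],[0,0,0.04]],
    [1,[-0.011,0,0.17],[0,0,0.04]],
  ],
  newtons=40,
)

```text
time_s: 3.82
position: [0.5223, -0.2825, 0.0326]
tool_rot: [0.671, 0.742, 0.0, 0.001]
force: [0.2, 1.6, 6.7]
width: 0.11
grasp_force: 41.2
```

Call:
drive_tool(
  targets=[
    [1,[0,0,-0.03],[0,0,0]],
    [1,[0,0,-0.08],[0,0,0]],
    [1,[0,0,-0.13],[0,0,0]],
    [1,[0,0,-0.18],[0,0,0]],
    [1,[0,0,-0.2],[0,0,0]],
    [1,[0,0,-0.2],[0,0,0]],
  ],
)

```text
time_s: 4.58
position: [0.522, -0.2824, 0.2329]
tool_rot: [0.671, 0.742, 0.0, 0.002]
force: [0.5, -1.0, -0.7]
width: 0.112
grasp_force: 40.0
```

```bash
python3 - <<'E'
from h import *
s=r.get_state();print(s["position"],s["width"],s["grasp_force"]);
# above board behind: camera sits ~85mm in +tool -x
rel([.60,.10,.26],.07)
E
```

```text
[ 0.5220351  -0.28242969  0.23291605] 0.11225551962458354 40.01054584980011
shift [ 0.3727  0.1158 -0.0275] rot [0.0025 0.0019 0.03  ]
```

Call:
drive_tool(
  targets=[
    [1,[0.43,0.126,0],[0,0,0.03]],
    [1,[0.43,0.126,0],[0,0,0.03]],
    [1,[0.43,0.126,0],[0,0,0.03]],
    [1,[0.43,0.126,0],[0,0,0.03]],
    [1,[0.43,0.126,0],[0,0,0.03]],
    [1,[0.43,0.126,0],[0,0,0.03]],
    [1,[0.43,0.126,0],[0,0,0.03]],
    [1,[0.43,0.126,0],[0,0,0.03]],
    [1,[0.43,0.126,0],[0,0,0.03]],
    [1,[0.43,0.126,0],[0,0,0.03]],
    [1,[0.43,0.126,0],[0,0,0.03]],
  ],
)

```text
time_s: 5.95
position: [0.6042, 0.1569, 0.2313]
tool_rot: [0.683, 0.731, -0.0, 0.0]
force: [-0.4, 0.1, -0.5]
width: 0.111
grasp_force: 40.0
```

```bash
python3 - <<'E'
from h import *
s=r.get_state();print(s["position"],s["width"],s["time_s"]);
c=capture("wrist");cv2.imwrite("pics/w2.png",c["pixels"])
E
```

```text
[0.6042214  0.15689912 0.23131762] 0.11076993897212925 5.95
```

View pics/w2.png

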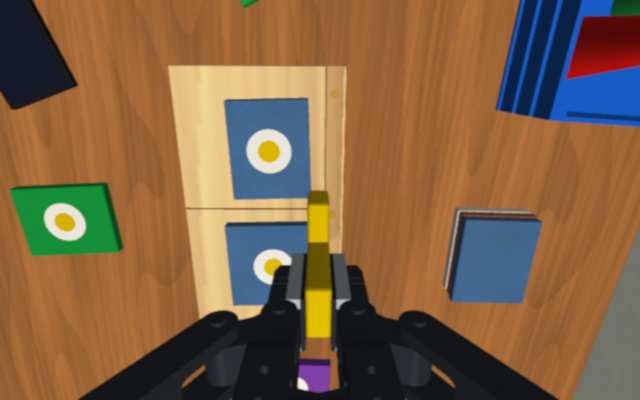

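The wrist view shows the short tile from (225,98) to (310,198), with its wide gap to the rail line at about column 326. The long tile is partly hidden below it. The spacer is held upright at (318,230).

```bash
python3 - <<'E'
from h import *
c=capture("wrist");im=c["pixels"];hsv=cv2.cvtColor(im,cv2.COLOR_BGR2HSV)
print("cam",-np.array(c["R"]).T@c["t"])
b=cv2.inRange(hsv,(95,80,30),(125,255,255));b[:,:215]=0;b[:,316:]=0;b[:90]=0;b[207:]=0
cn=max(cv2.findContours(b,0,1)[0],key=cv2.contourArea)
P=np.array([ray(c,u,v,.024)[:2] for u,v in cn[:,0]],np.float32);print("tile",cv2.minAreaRect(P))
g=im.astype(int).sum(2)
print(g[130,305:350],g[170,305:350])
E_=[];F=[]
for v in range(105,182,3):
    e=np.nonzero(b[v])[0].max()+.5; k=319+np.argmin(g[v,319:333]); E_.append(ray(c,e,v,.024)[:2]);F.append([ray(c,k,v,z)[:2] for z in(.012,.030)])
    if v%15==0:print(v,e,k)
E_=np.array(E_);F=np.array(F)
for nm,Q in(("edge",E_),("rail12",F[:,0]),("rail30",F[:,1])):
    p=np.polyfit(Q[:,1],Q[:,0],1);print(nm,"yaw",-np.arctan(p[0]),"x at y=.17",np.polyval(p,.17),"res",np.std(Q[:,0]-np.polyval(p,Q[:,1])))
E
```

```text
cam [0.59882319 0.24169492 0.37488853]
tile ((0.5555811524391174, 0.16807886958122253), (0.0778602585196495, 0.09826541692018509), 5.0319719314575195)
[315 315 307 338 433 496 511 506 503 507 512 520 525 533 542 551 556 555
 534 480 416 424 459 472 470 466 463 460 457 452 447 441 437 436 434 432
 447 504 523 455 367 327 320 320 321] [316 314 312 305 324 421 488 497 493 495 500 505 514 522 534 544 546 543
 514 421 378 434 468 467 461 459 456 456 453 447 445 437 432 430 427 443
 502 516 441 350 319 320 324 324 324]
105 306.5 326
120 307.5 325
135 307.5 325
150 308.5 325
165 308.5 325
180 309.5 325
edge yaw 0.08324645003487961 x at y=.17 0.5944331898713934 res 0.0002934349221334261
rail12 yaw 0.06423988134071541 x at y=.17 0.611409875131829 res 0.00028118810153156547
rail30 yaw 0.0642398813407156 x at y=.17 0.6110143158803245 res 0.0002672406070333863
```

```bash
python3 - <<'E'
from h import *
c=capture("wrist");s=r.get_state();R0=Ro.from_quat(s["tool_rot"]);p=s["position"]
for dy in(-.005,0,.005):
    print(proj(c,p+R0.apply([0.03,dy,.006])),proj(c,p+R0.apply([-.03,dy,.006])), proj(c,p+R0.apply([.03,dy,.026])))
hsv=cv2.cvtColor(c["pixels"],cv2.COLOR_BGR2HSV);y=cv2.inRange(hsv,(22,150,60),(34,255,255));y[:,:295]=0;y[:,345:]=0;y[:180]=0
for v in(192,196,205,215,230,250,300):print(v,np.nonzero(y[v])[0][[0,-1]], np.median(hsv[v,310:326,2]))
print(np.nonzero(y[:,318])[0][[0,-1]])
rel([.603,.172,.06],.068)
E
```

```text
[305.48778138 205.44601152] [307.01865234 318.61698183] [306.77082534 191.63334395]
[316.75413092 205.42697618] [317.05629955 318.59873808] [316.83989078 191.61648873]
[328.02019344 205.40794132] [327.09371893 318.58049474] [326.90872697 191.5996339 ]
192 [310 326] 100.0
196 [309 327] 100.0
205 [308 328] 188.0
215 [308 329] 219.0
230 [308 328] 220.0
250 [308 328] 100.0
300 [305 331] 223.0
[191 337]
shift [ 0.0145 -0.0002  0.1714] rot [0.0002 0.     0.0011]
```

Call:
drive_tool(
  targets=[
    [1,[0.0145,0,0.02],[0,0,0.001]],
    [1,[0.0145,0,0.06],[0,0,0.001]],
    [1,[0.0145,0,0.11],[0,0,0.001]],
    [1,[0.0145,0,0.15],[0,0,0.001]],
    [1,[0.0145,0,0.162],[0,0,0.001]],
    [1,[0.0145,0,0.162],[0,0,0.001]],
  ],
)

```text
time_s: 6.85
position: [0.603, 0.1731, 0.069]
tool_rot: [0.682, 0.731, -0.0, -0.0]
force: [0.8, 1.1, 0.4]
width: 0.111
grasp_force: 40.0
```

```bash
python3 - <<'E'
from h import *
s=r.get_state();print(s["position"],s["force"])
c=capture("wrist");cv2.imwrite("pics/w3.png",c["pixels"]);rel([.603,.172,.0386],.068)
E
```

```text
[0.60298169 0.17308575 0.06903222] [0.80018294 1.06112937 0.35807718]
shift [-0.0011 -0.0007  0.0317] rot [ 0.0013 -0.0002  0.0012]
```

View pics/w3.png

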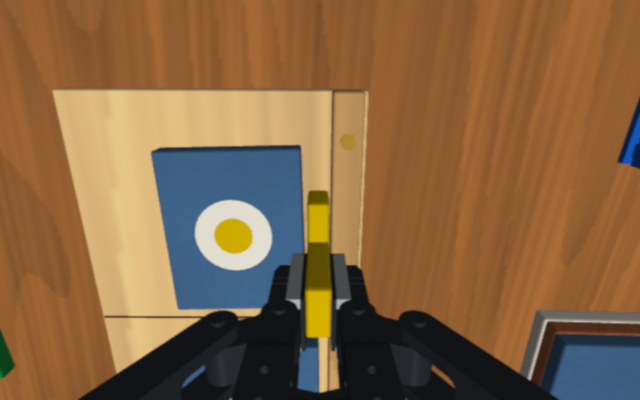

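The spacer (columns 309–328) sits centred between the tile edge (303) and the rail edge (331), so I lower it.

Call:
drive_tool(
  targets=[
    [1,[-0.001,-0.0005,0.01],[0,0,0.001]],
    [1,[-0.001,-0.0005,0.017],[0,0,0.001]],
    [1,[-0.001,-0.0005,0.023],[0,0,0.001]],
    [1,[-0.001,-0.0005,0.028],[0,0,0.001]],
    [1,[-0.001,-0.0005,0.03],[0,0,0.001]],
    [1,[-0.001,-0.0005,0.03],[0,0,0.001]],
  ],
)

```text
time_s: 7.65
position: [0.6027, 0.1717, 0.0392]
tool_rot: [0.683, 0.731, -0.0, -0.0]
force: [-0.5, 0.4, 0.4]
width: 0.112
grasp_force: 40.0
```

Call:
drive_tool(
  targets=[
    [1,[0,0,0.0005],[0,0,0]],
    [1,[0,0,0.001],[0,0,0]],
    [1,[0,0,0.001],[0,0,0]],
  ],
)

```text
time_s: 8.02
position: [0.6029, 0.1717, 0.0386]
tool_rot: [0.683, 0.731, 0.0, 0.0]
force: [-0.6, -0.1, 2.3]
width: 0.112
grasp_force: 40.4
```

Contact with the board. Release slowly by a small opening, then straight up.

Call:
drive_tool(
  targets=[
    [0.6,[0,0,0],[0,0,0]],
    [0.4,[0,0,0],[0,0,0]],
    [0.4,[0,0,0],[0,0,0]],
    [0.4,[0,0,0],[0,0,0]],
    [0.4,[0,0,-0.03],[0,0,0]],
    [0.4,[0,0,-0.08],[0,0,0]],
    [0.4,[0,0,-0.13],[0,0,0]],
    [0.4,[0,0,-0.17],[0,0,0]],
    [0.4,[0,0,-0.19],[0,0,0]],
    [0.4,[0,0,-0.19],[0,0,0]],
  ],
)

```text
time_s: 9.28
position: [0.6031, 0.1717, 0.2297]
tool_rot: [0.683, 0.731, 0.001, 0.001]
force: [0.3, -0.1, 0.7]
width: 0.304
grasp_force: 0.0
```

```bash
python3 - <<'E'
from h import *
s=r.get_state();print(s["position"],s["width"],s["time_s"])
c=capture("wrist");cv2.imwrite("pics/w4.png",c["pixels"])
rel([.48,.14,.23],.068); rel([.48,.14,.23],.068+np.pi/2)
for n in("scene","side"): cv2.imwrite(f"pics/{n}4.png",capture(n)["pixels"])
E
```

```text
[0.60312792 0.1717459  0.22965004] 0.30427109967933047 9.275
shift [-0.0232 -0.1246 -0.002 ] rot [ 0.0002 -0.      0.    ]
shift [-0.0232 -0.1246 -0.002 ] rot [ 2.0000e-04  2.0000e-04 -1.5708e+00]
```

View pics/w4.png

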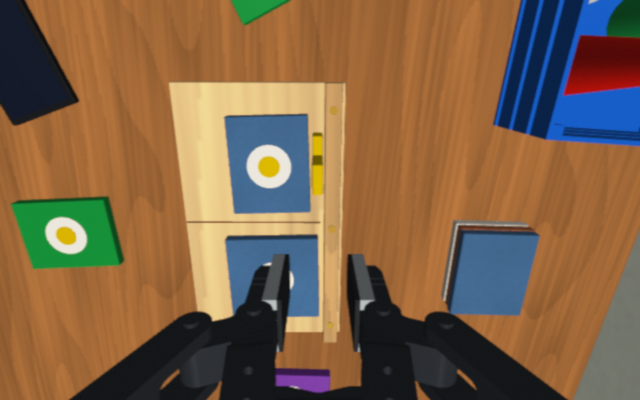

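The spacer stands let go in the wide gap at (318,163), level with the short tile's middle (rows 115–213). The long tile is untouched. Next I go in front of the near edge, turned 90° with fingers shut.

```bash
python3 - <<'E'
from h import *
print(r.get_state()["joint_pos"].round(3)); rel([.485,.1639,.1],.066+np.pi/2)
E
```

```text
[ 0.219  0.476  1.289 -0.     1.378  0.151]
shift [ 0.0004 -0.1173  0.127 ] rot [-1.9000e-03 -1.4000e-03 -1.5688e+00]
```

Call:
drive_tool(
  targets=[
    [1,[0,-0.04,0],[0,0,-1.57]],
    [1,[0,-0.08,0],[0,0,-1.57]],
    [1,[0,-0.118,0.03],[0,0,-1.57]],
    [1,[0,-0.118,0.06],[0,0,-1.57]],
    [1,[0,-0.118,0.1],[0,0,-1.57]],
    [1,[0,-0.118,0.127],[0,0,-1.57]],
    [1,[0,-0.118,0.127],[0,0,-1.57]],
    [1,[0,-0.118,0.127],[0,0,-1.57]],
    [1,[0,-0.118,0.127],[0,0,-1.57]],
    [1,[0,-0.118,0.127],[0,0,-1.57]],
    [1,[0,-0.118,0.127],[0,0,-1.57]],
  ],
)

```text
time_s: 10.8
position: [0.4847, 0.1636, 0.1008]
tool_rot: [-0.033, 0.999, -0.0, -0.0]
force: [0.0, -0.0, 0.5]
width: -0.003
grasp_force: 0.0
```

```bash
python3 - <<'E'
from h import *
s=r.get_state();print(s["position"],s["width"],s["force"]);rel([.485,.1639,.016],.066+np.pi/2)
print(Ro.from_quat(s["tool_rot"]).as_matrix().round(3))
E
```

```text
[0.48470701 0.16356246 0.10078921] -0.003498025771664413 [ 0.03286168 -0.02056501  0.46472004]
shift [-0.0004  0.0003  0.0848] rot [-0.0002 -0.0009 -0.0005]
[[-0.998 -0.065 -0.001]
 [-0.065  0.998 -0.   ]
 [ 0.001 -0.    -1.   ]]
```

Call:
drive_tool(
  targets=[
    [1,[0,0,0.03],[0,0,0]],
    [1,[0,0,0.06],[0,0,0]],
    [1,[0,0,0.078],[0,0,0]],
    [1,[0,0,0.084],[0,0,0]],
    [1,[0,0,0.084],[0,0,0]],
    [1,[-0.005,0,0.084],[0,0,0]],
    [1,[-0.01,0,0.084],[0,0,0]],
    [1,[-0.014,0,0.084],[0,0,0]],
    [1,[-0.016,0,0.084],[0,0,0]],
    [1,[-0.018,0,0.084],[0,0,0]],
    [1,[-0.018,0,0.084],[0,0,0]],
  ],
)

```text
time_s: 12.18
position: [0.503, 0.1648, 0.0173]
tool_rot: [-0.034, 0.999, -0.0, -0.0]
force: [-0.5, -0.5, 0.8]
width: -0.002
grasp_force: 0.0
```

Now small steps, watching the force.

Call:
drive_tool(
  targets=[
    [1,[-0.001,0,0.001],[0,0,0]],
    [1,[-0.002,0,0.001],[0,0,0]],
    [1,[-0.003,0,0.001],[0,0,0]],
    [1,[-0.004,0,0.001],[0,0,0]],
    [1,[-0.005,0,0.001],[0,0,0]],
    [1,[-0.005,0,0.001],[0,0,0]],
  ],
)

```text
time_s: 12.92
position: [0.5081, 0.1652, 0.0163]
tool_rot: [-0.034, 0.999, 0.0, 0.0]
force: [-0.1, -0.6, -0.7]
width: -0.005
grasp_force: 0.2
```

Call:
drive_tool(
  targets=[
    [1,[-0.001,0,0],[0,0,0]],
    [1,[-0.002,0,0],[0,0,0]],
    [1,[-0.003,0,0],[0,0,0]],
    [1,[-0.003,0,0],[0,0,0]],
  ],
)

```text
time_s: 13.42
position: [0.5091, 0.1653, 0.0161]
tool_rot: [-0.034, 0.999, -0.0, -0.002]
force: [-15.7, -0.9, 10.7]
width: 0.0
grasp_force: 7.9
```

```bash
python3 - <<'E'
from h import *
c=capture("wrist");cv2.imwrite("pics/w5.png",c["pixels"]);s=r.get_state();print(s["position"],s["force"])
E
```

```text
[0.50915131 0.16529514 0.01610539] [-15.77770282  -0.83125734  11.39273372]
```

View pics/w5.png

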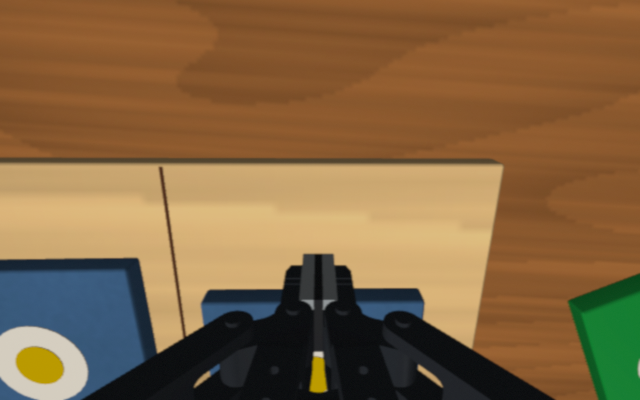

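The fingers press at the middle of the tile's near edge (318,295) with about 16 N. I check the flushness in the outer views.

```bash
python3 - <<'E'
from h import *
a=capture("scene");b=capture("side")
o=np.hstack([cv2.resize(a["pixels"][190:290,280:410],None,fx=3,fy=5.5),cv2.resize(b["pixels"][155:245,230:350],None,fx=3.3,fy=6.1)[:550]][:2] if 0 else [cv2.resize(a["pixels"][190:290,280:380],(400,400)),cv2.resize(b["pixels"][155:245,240:330],(400,400))])
cv2.imwrite("pics/f.png",o)
im=a["pixels"];hsv=cv2.cvtColor(im,cv2.COLOR_BGR2HSV)
print([r.get_state()[k] for k in("time_s","force","position","qd")])
E
```

```text
[13.575, array([-15.39248912,  -1.00700116,   9.89656158]), array([0.50913871, 0.16530429, 0.01608872]), array([-0.0011878 , -0.00085856,  0.00088122, -0.00169915,  0.00027911,
       -0.00048109])]
```

View pics/f.png

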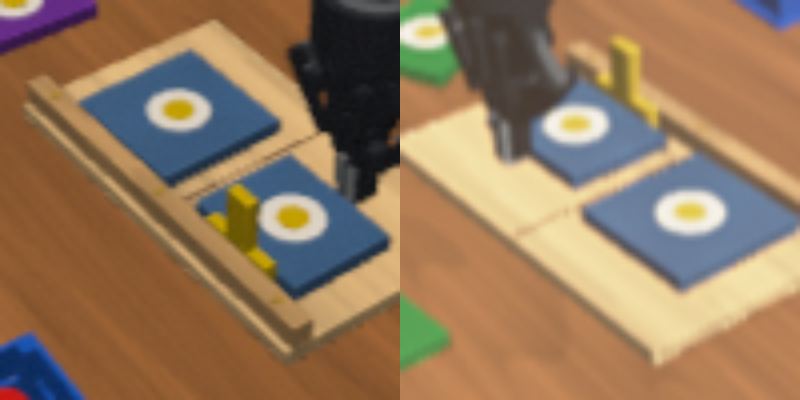

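Both views show the spacer upright, with tile, spacer and rail closed up and the long tile unmoved, so I hand in.

```bash
python3 -c "
from h import *
print(r.close_job())"
```

```text
the job is handed in; nothing more can be done
None
```

Job handed in at about 13.6 s of the 48 s allowed: the spacer was let go upright in the wide gap, and the fingers hold the short tile against spacer and rail with about 15 N. The last pictures showed the three closed up and the long tile in place. The hand-in call returned no verdict.

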